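Load the grease dauber and hold it level

ROBOT

A 6-joint arm with a two-finger parallel gripper is mounted at the origin on a cart in front of the work surface, level with it; the furniture and walls round the work are solid. World frame = base frame: x ahead of the robot, y to its left, z up, the work surface at z = 0. Lengths are in m, angles in rad, forces in N, time in s.
With the tool pointing down it reaches from about 0.375 to 0.975 m from the base axis. Payload 3.8 kg.
Tool frame: the origin (TCP) lies on the centre line of the jaws, within the pads' length; the fingertips stand 17 mm ahead of it and the grasp point (between the pads) lies 2 mm behind it (bot.tip_extent is the distance from the TCP to the fingertips, in m); z points along the fingers, y is the line along which they close (so a half turn about z gives the same grasp; the last joint's range is limited). The gripper opens to 85 mm and grips with 20 to 120 N. Pads are 22 mm wide; open, the fingers measure 114 mm over their backs; the gripper's body (76 mm by 85 mm) begins 54 mm behind the grasp point. The pads swing forward as they close: fully open they stand 13 mm farther back than shut.
Start: joints at [1.257, 0.264, 1.604, -0, 1.274, -0.037], TCP at [0.184, 0.649, 0.248] pointing down, gripper open.
Joint ranges: [-2.63, 2.63], [-0.94, 2.18], [0.31, 2.57], [-1.31, 4.45], [0, 2.66], [-2.55, 2.55]. Speed limits (rad/s): [2.57, 2.57, 3.14, 3.14, 3.14, 3.14].

INTERFACE

Orientations are given as a rotation vector (axis times angle).
In Python, from workcell import readout, read_camera, finish_job, bot gives the robot as it stands.
- The arm moves only by the tool jog_arm, never from a script. Its argument "deltas" is one flat list of numbers, 7 for each row, row after row: the shift along the tool's x, y, z in m, then the turn, a rotation vector about the tool's x, y, z in degrees, then the gripper command: -1 is shut, 1 is fully open, values between are in proportion. A call has 1 to 8 rows; each row is the pose to reach, as a shift and turn from the pose commanded when the call began, along the tool's axes at that moment; what a row does not reach only later rows make up. A row lasts 1/10 s, in which the tool goes at most 50 mm and 8.59 degrees, less where a joint would pass 70% of its speed; a pose out of reach is approached as far as the arm can. A call with a gripper value outside its range is refused whole. The fingers move at their own pace and stop on an object; "squeeze" is the grip in N (left out, the last holds). Time passes only in rows, so rows that repeat a pose let the fingers close. It gives the time, the measured TCP pose, the force, the opening and the grip force at its end, in the units of the state.
- readout.read_state(): the state, without advancing time (a new reading comes with each control period).
- read_camera(name): name is "scene" or "top"; returns a dict with "color" (400x640x3 uint8, blue, green, red), "fx", "fy", "cx", "cy" (pixels), "dist" ([k1, k2, p1, p2, k3] as OpenCV has them; the pictures are not rectified), "origin" and "attitude" of the camera in the world. Camera axes: x right, y down, z forward; pixel columns grow to the right and rows downward; lengths in m; the calibration is good to about 2 mm. A picture is of the moment at which its call begins. There is no depth.
- finish_job(): hands the job in; it is judged then, once.
The state is a dict: "time": time; "q": joint angles; "joint_vel": joint speeds; "joint_torque": joint torques, N m; "tool_pos": TCP position; "tcp_rot": TCP orientation; "wrist_force": force on the tool from outside, world axes, zero at the start; "torque": the same for the moment, N m; "width": opening from 0.0 (shut) to 1.0 (fully open); "grip_force": force on a finger pad.
Only numpy, scipy, OpenCV 4.12 (cv2) and the standard library are available. Lean on these libraries where they do the work, as an engineer would, in place of code of your own. Each camera call takes 0.05 s, during which the arm holds its last target. There are 200 camera calls.

TASK

Draw the grease dauber (the tool with the long slim handle) out of the sloping holder, dip its ball end briefly into the small open grease pot, then raise it and hold it level in the air, all of it at least 20 cm above the bench, so that the grease stays on the ball. Finish while still holding it there: do not put it down or let go. Leave the awl in its holder, the pot standing where it is and the other things undisturbed.

Things in the scene. Friction and masses are not known exactly. Their poses are not given: they have to be found in the camera images.
- dauber: grease dauber, 195 mm, 80 g: beech handle 115 mm long (21 mm thick up to 100 mm, 25 mm collar at its foot), 12 mm ferrule 35 mm long, 8 mm shank, 12 mm ball end. Origin: underside of the collar, resting on the holder's face; +z along its axis to the handle's end. Starts in a bore, ball down, leaning 30 to 36 degrees, handle end toward the holder's -x (roughly the robot)
- dauber_tip (a point): end of the dauber's ball, on the axis 80 mm below its origin (at z = -80 mm in the dauber's frame)
- dauber_grip (a point): point on the dauber's axis 70 mm above its origin, in the middle of the handle, a good place to grip across; the handle goes on 45 mm beyond it
- awl: an awl in the holder's other bore: same wood, but a short pear-shaped handle only 62 mm long and 33 mm thick. Origin at the underside of its handle; its top stands about 165 mm above the bench. Stays in its place (it may shift up to 20 mm)
- holder: fixed holder: dark steel base plate 100 x 200 mm, two upright cheeks, grey block 176 mm long (y), 54 mm wide, 34 mm thick, tilted 30 degrees so that its face looks up and toward -x; its highest edge is 114 mm above the bench. Origin: on the bench, under the middle of the face. Two 14 mm through bores at y = -50 and +50 mm, square to the face: tools come out along their own axis
- bore_left (a point): mouth of the bore at the holder's +y, 100 mm above the bench; a dauber in it is clear of the block after 80 mm of travel along its axis
- bore_right (a point): mouth of the bore at the holder's -y, 100 mm above the bench
- pot: small open grease pot of bare aluminium, loose, 400 g, 42 mm high, 76 mm across its rim outside, narrower at the foot, wall 3 mm, standing upright. Origin: centre of its underside
- pot_rim (a point): centre of the pot's mouth, level with the rim, 42 mm above the bench; the inside is about 36 mm deep
- carb: carburettor top casting, 81 x 77 x 50 mm, loose; leave it
- casting: carburettor bowl casting, 75 x 96 x 34 mm, loose; leave it
- water_bottle: plastic drink bottle standing behind the pot, fixed, 69 mm thick, 223 mm high, origin under its centre; an obstacle
- bench_cooler: dark box-shaped mini cooler, fixed, at the right end of the work area, origin under it; an obstacle
- cap: black round moulded cap, 38 mm wide, 26 mm high, loose, between holder and pot; leave it
Mind the look-alikes: they are no part of the job. Leave any yellow look-alike of the pot alone.

How it is judged:
On the way, in this order (a step that is already met when the one before it is completed fails the run):
1. the dauber is held in the fingers and drawn right out of the holder, its ball higher than the bore mouths (contact force between the fingers and dauber above 1 N and height (world z) of dauber_tip above 0.105 m and contact force between dauber and holder below 0.1 N), for 0.2 s.
2. the dauber, held, has its ball end inside the pot, at least 10 mm below the rim (contact force between the fingers and dauber above 1 N and horizontal distance between dauber_tip and pot_rim below 0.034 m and z of dauber_tip in the frame of pot_rim below -0.01 m), for 0.1 s.
At the end, for the whole second after the job is handed in: The fingers hold the dauber still; its axis is level within 20 degrees; its ball and handle are at least 195 mm above the bench; it touches neither holder, awl, pot castings, bottle nor cooler; the awl has moved less than 20 mm, the pot (upright) and the castings and cap less than 40 mm (contact force between the fingers and dauber above 1 N and angle between dauber's own z axis and vertical between 1.222 and 1.92 rad and height (world z) of each of dauber_tip, dauber, dauber_grip above 0.195 m and linear speed of dauber below 0.03 m/s and angular speed of dauber below 0.2 rad/s and distance of awl from where it was at the start of the episode below 0.02 m and distance of each of pot, carb, casting, cap from where it was at the start of the episode below 0.04 m and angle between pot's own z axis and vertical below 0.15 rad and contact force between dauber and holder below 0.1 N and contact force between dauber and awl below 0.1 N and contact force between dauber and pot below 0.1 N and contact force between dauber and carb below 0.1 N and contact force between dauber and casting below 0.1 N and contact force between dauber and water_bottle below 0.1 N and contact force between dauber and bench_cooler below 0.1 N); the arm keeps its last pose, push and grip.
It fails at once if the pot is tipped or shoved more than 40 mm (angle between pot's own z axis and vertical above 0.35 rad or distance of pot from where it was at the start of the episode above 0.04 m).
It fails at once if the awl is pulled or knocked more than 20 mm (distance of awl from where it was at the start of the episode above 0.02 m).
It fails at once if a casting or the cap is shoved more than 40 mm (distance of any of carb, casting, cap from where it was at the start of the episode above 0.04 m).
It also fails if it takes over 51 s, if anything falls off the work surface, if the arm or the gripper's body presses on something with over 40 N, if the wrist force passes 120 N, or if a joint passes its speed limit or range.

## Working session

There is one attempt and no reset: what is moved stays moved. The work goes in short steps, Python scripts to look and compute and a tool call to move; the robot and the scene stay as the last step left them, time stands still between calls to the robot, and variables do not carry over. Pictures are saved under pics/ and viewed, at most 10 in all, crops included, and the job is handed in when it is done.

Besides the shell and the picture viewer there is one more tool, called after "Emit:" as name(argument=value, ...) on one line, values as JSON. jog_arm: Moves the arm, as the interface text tells. Its arguments: {"type":"object","properties":{"deltas":{"type":"array"},"squeeze":{"type":"number"}},"required":["deltas"]}

```bash
mkdir -p pics; ls; python3 - <<'E'
from workcell import readout, read_camera, bot
import cv2
print([a for a in dir(bot) if a[0]!='_'])
for n in ("scene","top"):
    c=read_camera(n); cv2.imwrite(f"pics/{n}0.png",c["color"])
    print(n,{k:c[k] for k in c if k!="color"})
print(readout.read_state())
E
```

```text
pics
['MotionError', 'tip_extent']
scene {'fx': 511.46305392714595, 'fy': 511.46305392714595, 'cx': 320.41985792582574, 'cy': 197.9259498227199, 'dist': array([-0.13333949,  0.        ,  0.        ,  0.        ,  0.        ]), 'origin': array([0.3033475 , 1.69322024, 1.38625532]), 'attitude': array([-0.25738024,  2.75513321, -1.36761723])}
top {'fx': 395.7503041789204, 'fy': 395.7503041789204, 'cx': 320.8692350191128, 'cy': 201.8707214931011, 'dist': array([-0.05128189,  0.        ,  0.        ,  0.        ,  0.        ]), 'origin': array([0.24281567, 0.08167517, 1.40434499]), 'attitude': array([-1.99233644,  2.21124548, -0.25598019])}
{'time': 0.1, 'q': array([ 1.25713365e+00,  2.64710220e-01,  1.60527477e+00,  5.73032833e-06,
        1.27371879e+00, -3.69319973e-02]), 'joint_vel': array([ 0.00049778, -0.00227092, -0.00327191, -0.00185373,  0.00117852,
       -0.0011942 ]), 'joint_torque': array([ 1.12432928e-03, -5.16706860e+01, -3.68587482e+01, -7.60428111e-05,
        6.19782062e-03,  3.10050405e-05]), 'tool_pos': array([0.18423853, 0.64869476, 0.24704451]), 'tcp_rot': array([-0.43325272, -3.11119571,  0.00326343]), 'wrist_force': array([-0.01104013, -0.46667806,  0.48526384]), 'torque': array([-0.0159265 ,  0.01281424,  0.00903631]), 'grip_force': 0.0, 'width': 0.997792331341416}
```

View pics/scene0.png

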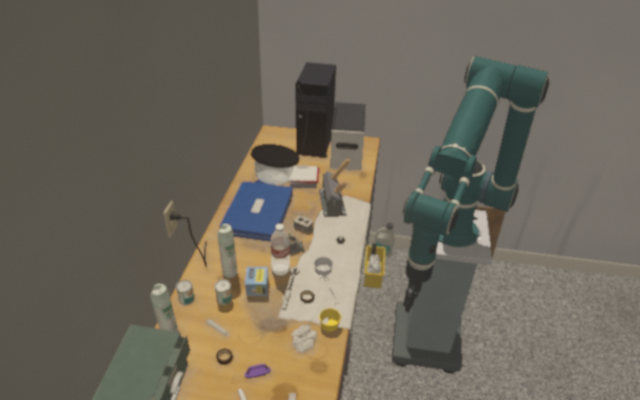

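View pics/top0.png

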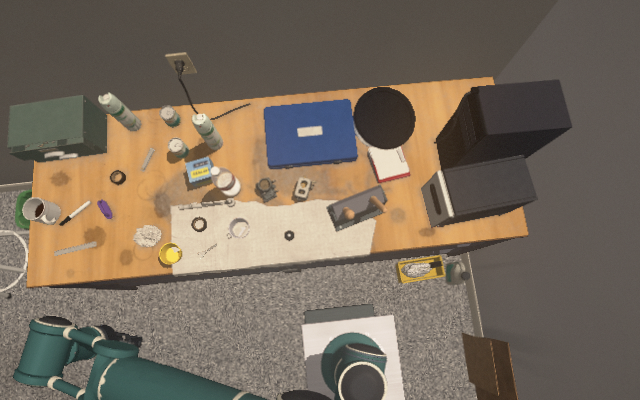

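The top picture shows the holder near (360,208) with the long handle at (378,203) to the right, the awl at (348,213), the pot at (238,229), the cap at (289,236) and the bottle at (228,183). In the scene picture the holder is near (332,195), the dauber handle at (341,168) and the pot at (323,266). I'll enlarge both views for measuring.

```bash
python3 - <<'E'
import cv2,numpy as np
t=cv2.imread("pics/top0.png"); s=cv2.imread("pics/scene0.png")
a=cv2.resize(t[175:250,315:415],None,fx=8,fy=8,interpolation=cv2.INTER_CUBIC)
b=cv2.resize(s[150:225,300:400],None,fx=8,fy=8,interpolation=cv2.INTER_CUBIC)
for im,(x0,y0) in ((a,(315,175)),(b,(300,150))):
    for k in range(0,100,10):
        cv2.putText(im,str(x0+k),(k*8,10),0,.4,(0,255,255),1); cv2.line(im,(k*8,0),(k*8,600),(0,255,255),1) if k%20==0 else 0
    for k in range(0,75,10):
        cv2.putText(im,str(y0+k),(0,k*8+10),0,.4,(0,255,255),1); cv2.line(im,(0,k*8),(800,k*8),(0,255,255),1) if k%20==0 else 0
cv2.imwrite("pics/topc.png",a); cv2.imwrite("pics/scenec.png",b)
c=np.hstack([cv2.resize(t[210:250,210:270],None,fx=6,fy=6,interpolation=cv2.INTER_CUBIC),cv2.resize(s[245:285,295:355],None,fx=6,fy=6,interpolation=cv2.INTER_CUBIC)])
cv2.imwrite("pics/pot.png",c)
E
```

```text
(no output)
```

View pics/topc.png

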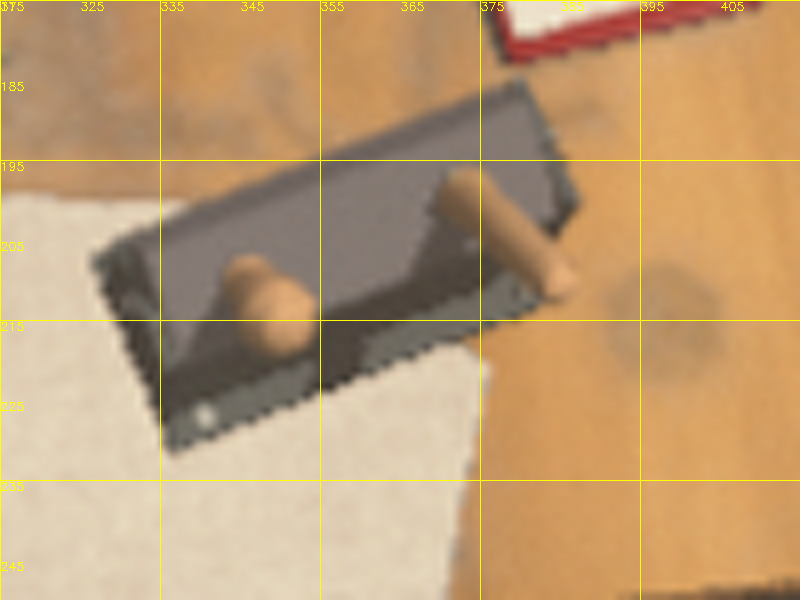

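View pics/scenec.png

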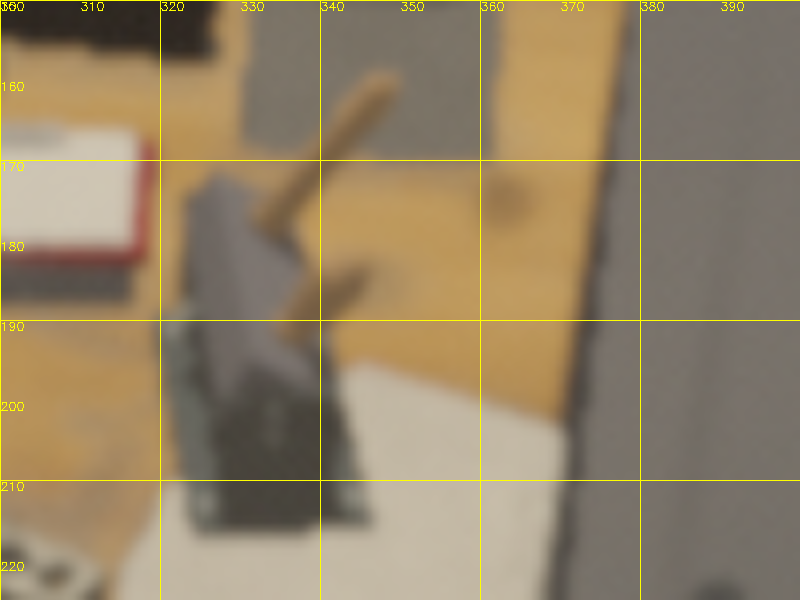

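View pics/pot.png

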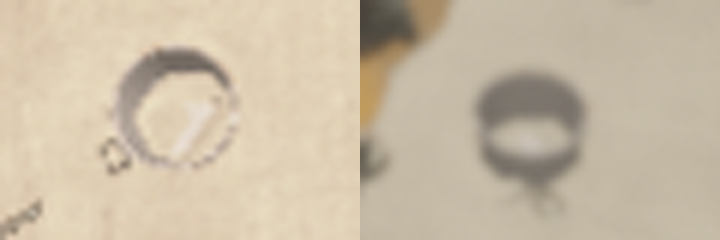

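The top crop shows the dauber's collar foot at about (373,199) and its handle end at about (385,210). The scene crop shows the foot at (333,177) and the end at (348,160), with base-plate corners at (346,215) and (324,216). The pot crop puts the rim centre at about (239,227.5) in the top view.

```bash
cat > h.py <<'E'
import numpy as np, cv2
from scipy.spatial.transform import Rotation as R
from scipy.optimize import least_squares
from workcell import readout, read_camera
C={n:{k:v for k,v in read_camera(n).items() if k!="color"} for n in ()}
def cal(n):
    if n not in C: C[n]=read_camera(n)
    return C[n]
def K(c): return np.array([[c["fx"],0,c["cx"]],[0,c["fy"],c["cy"]],[0,0,1]])
def proj(n,P):
    c=cal(n); r=R.from_rotvec(c["attitude"]).inv()
    return cv2.projectPoints(np.atleast_2d(P).astype(float),r.as_rotvec(),-r.apply(c["origin"]),K(c),c["dist"])[0][:,0]
def onz(n,uv,z):
    c=cal(n); p=cv2.undistortPoints(np.array([[uv]],float),K(c),c["dist"])[0,0]
    d=R.from_rotvec(c["attitude"]).apply([*p,1]); o=c["origin"]
    return o+d*(z-o[2])/d[2]
E
python3 - <<'E'
from h import *
ft=lambda x,y:((x+.5)/8-.5+315,(y+.5)/8-.5+175)
fs=lambda x,y:((x+.5)/8-.5+300,(y+.5)/8-.5+150)
obs=[("top","foot",ft(463,190)),("top","end",ft(560,277)),("scene","foot",fs(266,220)),("scene","end",fs(383,84))]
def pts(p):
    f=np.array([p[0],p[1],.1]); d=np.array([p[2],p[3],np.sqrt(1-p[2]**2-p[3]**2)])
    return {"foot":f,"end":f+.115*d}
s=least_squares(lambda p:np.concatenate([proj(n,pts(p)[k])[0]-uv for n,k,uv in obs]),[.55,-.15,-.5,0])
q=pts(s.x); d=(q["end"]-q["foot"])/.115
print("foot",q["foot"],"d",d,"lean",np.degrees(np.arccos(d[2])),"res px",s.fun.round(2))
# holder: plate corners, yaw
a=onz("top",ft(168,452),.006); b=onz("top",ft(545,314),.006); print("plate front L,R",a,b)
print("scene front-left",onz("scene",fs(372,525),.006),"back-left",onz("scene",fs(195,530),.006))
u=onz("top",ft(110,248),.114); v=onz("top",ft(520,84),.114); print("top edge",u,v)
for w,(x,y) in {"plate":(b-a)[:2],"edge":(v-u)[:2]}.items(): print(w,"yaw deg",np.degrees(np.arctan2(x,-y)))
print("handle azimuth vs -x", np.degrees(np.arctan2(-d[1],-d[0])))
P=lambda x,y:((x+.5)/6-.5+210,(y+.5)/6-.5+210)
r=onz("top",P(178,107),.042); print("pot",r,"in scene",proj("scene",r), "meas ~",295+171/6,245+105/6)
print("cap",onz("top",(289,235.5),.02),"bottle",onz("top",(231,187),.0))
st=readout.read_state(); print(R.from_rotvec(st["tcp_rot"]).as_matrix().round(3), bot.tip_extent if 0 else "")
E
```

```text
foot [ 0.54015386 -0.12686019  0.1       ] d [-0.52907474 -0.13470941  0.8378146 ] lean 33.08993916898433 res px [ 0.46  0.34 -0.23  0.49 -0.99  0.85 -0.15 -0.91]
plate front L,R [0.45741112 0.0066395  0.006     ] [ 0.50209648 -0.1695899   0.006     ]
scene front-left [0.45468564 0.00123709 0.006     ] back-left [0.54667666 0.02455598 0.006     ]
top edge [0.52889019 0.02688148 0.114     ] [ 0.58158831 -0.15348722  0.114     ]
plate yaw deg 14.228249309932204
edge yaw deg 16.286721367978526
handle azimuth vs -x 14.28474084468167
pot [0.4993682 0.3415069 0.042    ] in scene [[322.45896489 262.79474332]] meas ~ 323.5 262.5
cap [0.45657905 0.17240843 0.02      ] bottle [0.66114572 0.37129903 0.        ]
[[-0.962  0.273 -0.   ]
 [ 0.273  0.962 -0.001]
 [ 0.    -0.001 -1.   ]]
```

Emit:
jog_arm(deltas=[-0.25,-0.32,-0.06,0,0,68,0.4,-0.25,-0.32,-0.06,0,0,68,0.4,-0.25,-0.32,-0.06,0,0,68,0.4,-0.25,-0.32,-0.06,0,0,68,0.4,-0.25,-0.32,-0.06,0,0,68,0.4,-0.25,-0.32,-0.06,0,0,68,0.4,-0.25,-0.32,-0.06,0,0,68,0.4,-0.25,-0.32,-0.06,0,0,68,0.4])

```text
time: 1.0
tool_pos: [0.3337, 0.2809, 0.3071]
tcp_rot: [2.105, 2.332, 0.001]
wrist_force: [0.3, 0.2, 0.5]
width: 0.696
grip_force: 0.0
```

```bash
cat >> h.py <<'E'
def delta(pos,rot):
    "shift (m) in the tool axes and turn (deg) from the state to pose pos, rot (matrix)"
    s=readout.read_state(); r=R.from_rotvec(s["tcp_rot"])
    print("q",s["q"].round(2),"pos",s["tool_pos"].round(4),"w",round(s["width"],3),"t",s["time"])
    print("shift",r.inv().apply(np.array(pos)-s["tool_pos"]).round(4),"turn",np.degrees((r.inv()*R.from_matrix(rot)).as_rotvec()).round(2))
x=np.array([.969,.247,0]); x/=np.linalg.norm(x); Z=np.array([0,0,-1.])
DOWN=np.c_[x,np.cross(Z,x),Z]
E
python3 -c "
from h import *
delta([.503,-.1363,.29],DOWN)"
```

```text
q [ 0.64 -0.24  2.   -0.    1.37  0.54] pos [0.3337 0.2809 0.3071] w 0.696 t 1.0
shift [-0.4322  0.1259  0.0171] turn [ 2.000e-02 -3.000e-02  8.154e+01]
```

Emit:
jog_arm(deltas=[-0.43,0.125,0.015,0,0,68,0.4,-0.43,0.125,0.015,0,0,68,0.4,-0.43,0.125,0.015,0,0,68,0.4,-0.43,0.125,0.015,0,0,68,0.4,-0.43,0.125,0.015,0,0,68,0.4,-0.43,0.125,0.015,0,0,68,0.4,-0.43,0.125,0.015,0,0,68,0.4,-0.43,0.125,0.015,0,0,68,0.4])

```text
time: 1.8
tool_pos: [0.4858, -0.0891, 0.2934]
tcp_rot: [3.05, 0.754, 0.001]
wrist_force: [1.8, 1.1, 0.2]
width: 0.699
grip_force: 0.0
```

```bash
python3 -c "
from h import *
delta([.503,-.1363,.29],DOWN)"
```

```text
q [-0.23 -0.11  1.92  0.    1.33  0.85] pos [ 0.4858 -0.0891  0.2934] w 0.699 t 1.8
shift [-0.0068  0.0497  0.0034] turn [ 0.   -0.03 13.47]
```

Emit:
jog_arm(deltas=[-0.007,0.049,0.003,0,0,13.5,0.4,-0.007,0.049,0.003,0,0,13.5,0.4,-0.007,0.049,0.003,0,0,13.5,0.4,-0.007,0.049,0.003,0,0,13.5,0.4,-0.007,0.049,0.003,0,0,13.5,0.4])

```text
time: 2.3
tool_pos: [0.5023, -0.1326, 0.2905]
tcp_rot: [-3.115, -0.405, -0.0]
wrist_force: [0.4, -0.2, 0.1]
width: 0.702
grip_force: 0.0
```

```bash
python3 - <<'E'
from h import *
delta([.503,-.1363,.1586],DOWN)
t=read_camera("top")["color"]; s=read_camera("scene")["color"]
cv2.imwrite("pics/chk.png",np.hstack([cv2.resize(t[150:250,310:410],None,fx=4,fy=4),cv2.resize(s[110:210,280:380],None,fx=4,fy=4)]))
E
```

```text
q [-0.31 -0.06  1.88  0.    1.32  1.01] pos [ 0.5023 -0.1326  0.2905] w 0.702 t 2.3
shift [-0.0003  0.0038  0.1319] turn [-0.   -0.01  0.5 ]
```

View pics/chk.png

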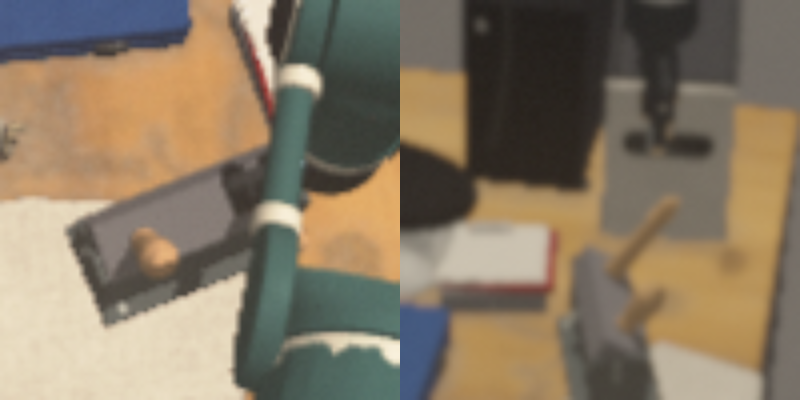

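The gripper stands above the dauber handle in the scene view (fingers at about (660,140) in the right half). The top view is hidden by the arm. Descend next.

Emit:
jog_arm(deltas=[0,0.004,0.04,0,0,0.5,0.4,0,0.004,0.07,0,0,0.5,0.4,0,0.004,0.1,0,0,0.5,0.4,0,0.004,0.12,0,0,0.5,0.4,0,0.004,0.132,0,0,0.5,0.4,0,0.004,0.132,0,0,0.5,0.4,0,0.004,0.132,0,0,0.5,0.4])

```text
time: 3.1
tool_pos: [0.5042, -0.1372, 0.1593]
tcp_rot: [3.117, 0.388, 0.002]
wrist_force: [0.3, -0.2, 0.2]
width: 0.7
grip_force: 0.0
```

```bash
python3 - <<'E'
from h import *
delta([.503,-.1363,.1586],DOWN)
t=read_camera("top")["color"]; s=read_camera("scene")["color"]
cv2.imwrite("pics/chk2.png",np.hstack([cv2.resize(t[160:240,320:400],None,fx=5,fy=5),cv2.resize(s[130:210,300:380],None,fx=5,fy=5)]))
E
```

```text
q [-0.31  0.05  2.02 -0.    1.07  1.01] pos [ 0.5042 -0.1372  0.1593] w 0.7 t 3.1
shift [-0.001  -0.0011  0.0007] turn [ 0.04 -0.06 -0.11]
```

View pics/chk2.png

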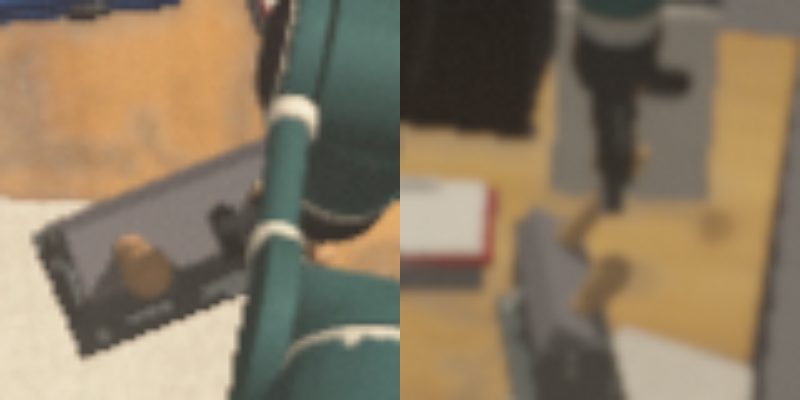

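The fingers straddle the handle: its end shows just right of the finger at about (640,155) and its foot below at (580,220). Close the gripper.

Emit:
jog_arm(deltas=[0,0,0,0,0,0,-1,0,0,0,0,0,0,-1,0,0,0,0,0,0,-1,0,0,0,0,0,0,-1,0,0,0,0,0,0,-1,0,0,0,0,0,0,-1,0,0,0,0,0,0,-1,0,0,0,0,0,0,-1], squeeze=50)

```text
time: 4.0
tool_pos: [0.5037, -0.1372, 0.1591]
tcp_rot: [-3.117, -0.387, -0.001]
wrist_force: [-1.6, 2.1, 5.5]
width: 0.234
grip_force: 48.6
```

Emit:
jog_arm(deltas=[-0.0055,0,-0.0084,0,0,0,-1,-0.011,0,-0.0168,0,0,0,-1,-0.0164,0,-0.0251,0,0,0,-1,-0.0164,0,-0.0251,0,0,0,-1])

```text
time: 4.4
tool_pos: [0.4874, -0.1421, 0.185]
tcp_rot: [3.116, 0.386, 0.002]
wrist_force: [0.8, 0.1, -0.4]
width: 0.225
grip_force: 49.0
```

Low force, so continue along the axis.

Emit:
jog_arm(deltas=[-0.0109,0,-0.0168,0,0,0,-1,-0.0218,0,-0.0335,0,0,0,-1,-0.0328,0,-0.0503,0,0,0,-1,-0.0437,0,-0.067,0,0,0,-1,-0.0546,0,-0.0838,0,0,0,-1,-0.0546,0,-0.0838,0,0,0,-1,-0.0546,0,-0.0838,0,0,0,-1])

```text
time: 5.1
tool_pos: [0.4347, -0.1549, 0.2671]
tcp_rot: [3.117, 0.386, 0.001]
wrist_force: [-0.0, -0.2, -0.0]
width: 0.227
grip_force: 49.0
```

```bash
python3 - <<'E'
from h import *
delta([.503,-.1363,.1586],DOWN)
t=read_camera("top")["color"]; s=read_camera("scene")["color"]
cv2.imwrite("pics/chk3.png",np.hstack([cv2.resize(t[160:240,320:400],None,fx=5,fy=5),cv2.resize(s[120:200,300:380],None,fx=5,fy=5)]))
E
```

```text
q [-0.4  -0.16  2.02 -0.    1.29  0.93] pos [ 0.4347 -0.1549  0.2671] w 0.227 t 5.1
shift [ 0.0708 -0.0014  0.1085] turn [ 0.03 -0.03 -0.2 ]
```

View pics/chk3.png

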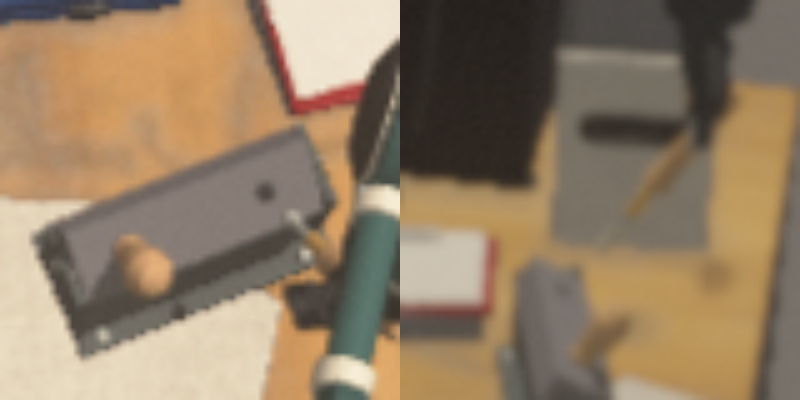

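The ball end is clear of the holder: top crop (290,214), about pixel (378,203), with the empty bore visible at (265,190). The awl is undisturbed. Raise, then traverse to the pot.

Emit:
jog_arm(deltas=[0,0,-0.035,0,0,0,-1,0,0,-0.065,0,0,0,-1,0.01,-0.04,-0.065,0,0,-2,-1,0.02,-0.08,-0.065,0,0,-4,-1,0.03,-0.12,-0.065,0,0,-6,-1,0.04,-0.16,-0.065,0,0,-8,-1,0.05,-0.2,-0.065,0,0,-10,-1,0.06,-0.24,-0.065,0,0,-12,-1])

```text
time: 6.0
tool_pos: [0.4338, 0.0945, 0.3309]
tcp_rot: [-3.06, -0.713, 0.003]
wrist_force: [-0.4, -0.1, -1.2]
width: 0.23
grip_force: 49.0
```

```bash
cat >> h.py <<'E'
def down(az):
    x=np.array([np.cos(np.radians(az)),np.sin(np.radians(az)),0]); return np.c_[x,np.cross(Z,x),Z]
E
python3 -c "
from h import *
delta([.431,.296,.33],down(34.3))"
```

```text
q [ 0.16 -0.23  1.95 -0.    1.42  1.27] pos [0.4338 0.0945 0.3309] w 0.23 t 6.0
shift [ 0.0866 -0.182   0.0008] turn [-0.03  0.1  -8.06]
```

Emit:
jog_arm(deltas=[0.019,-0.04,0,0,0,-2,-1,0.038,-0.08,0,0,0,-4,-1,0.057,-0.12,0,0,0,-6,-1,0.076,-0.16,0,0,0,-8,-1,0.082,-0.173,0,0,0,-8,-1,0.082,-0.173,0,0,0,-8,-1,0.082,-0.173,0,0,0,-8,-1])

```text
time: 6.7
tool_pos: [0.4314, 0.2836, 0.3311]
tcp_rot: [3.001, 0.923, -0.004]
wrist_force: [-0.3, 0.1, -0.7]
width: 0.229
grip_force: 49.0
```

```bash
python3 - <<'E'
from h import *
delta([.431,.296,.33],down(34.3))
st=readout.read_state(); r=R.from_rotvec(st["tcp_rot"])
tip=st["tool_pos"]+r.apply([.150*.546,0,.150*.838]); print("tip pred",tip,"top px",proj("top",tip),"scene px",proj("scene",tip))
t=cal("top")["color"]; s=cal("scene")["color"]
cv2.imwrite("pics/chk4.png",np.hstack([cv2.resize(t[170:250,190:270],None,fx=5,fy=5),cv2.resize(s[210:290,290:370],None,fx=5,fy=5)]))
E
```

```text
q [ 0.53 -0.08  1.83 -0.    1.4   1.51] pos [0.4314 0.2836 0.3311] w 0.229 t 6.7
shift [ 0.0067 -0.0105  0.0011] turn [ 0.04  0.15 -0.13]
tip pred [0.49893576 0.32928805 0.20518101] top px [[232.59903401 218.40152557]] scene px [[324.42274606 227.47353799]]
```

View pics/chk4.png

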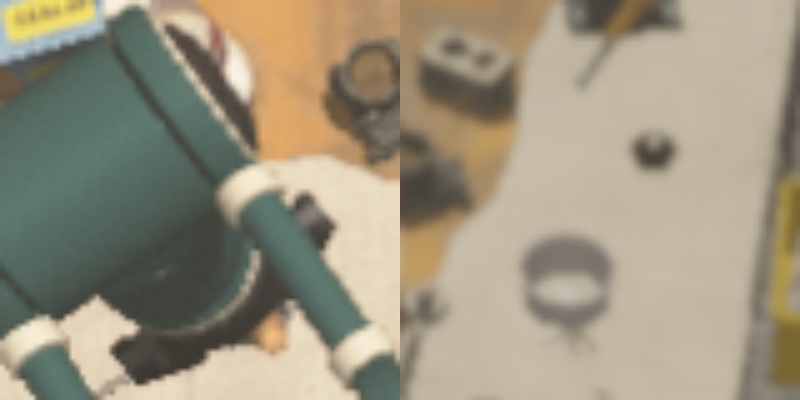

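The top view is hidden by the arm. In the scene view the ball is at about (326.4,226.8), against a prediction of (324.4,227.5), so the tip is known to about 7 mm. The pot rim is at (323,262) and has not moved. Centre over the pot, then descend.

Emit:
jog_arm(deltas=[0.013,-0.009,0,0,0,0,-1,0.013,-0.009,0.04,0,0,0,-1,0.013,-0.009,0.08,0,0,0,-1,0.013,-0.009,0.12,0,0,0,-1,0.013,-0.009,0.14,0,0,0,-1,0.013,-0.009,0.155,0,0,0,-1,0.013,-0.009,0.165,0,0,0,-1,0.013,-0.009,0.165,0,0,0,-1])

```text
time: 7.6
tool_pos: [0.4373, 0.2985, 0.1665]
tcp_rot: [3.003, 0.921, -0.002]
wrist_force: [-0.1, -0.3, 0.4]
width: 0.225
grip_force: 49.0
```

```bash
python3 - <<'E'
from h import *
st=readout.read_state(); r=R.from_rotvec(st["tcp_rot"])
tip=st["tool_pos"]+r.apply([.150*.546,0,.150*.838]); print("tip pred",tip,st["wrist_force"])
t=cal("top")["color"]; s=cal("scene")["color"]
cv2.imwrite("pics/chk5.png",np.hstack([cv2.resize(t[190:270,190:270],None,fx=5,fy=5),cv2.resize(s[225:285,290:350],None,fx=400/60,fy=400/60,interpolation=cv2.INTER_CUBIC)]))
E
```

```text
tip pred [0.50494793 0.34436476 0.04067157] [-0.09375398 -0.30738641  0.41977064]
```

View pics/chk5.png

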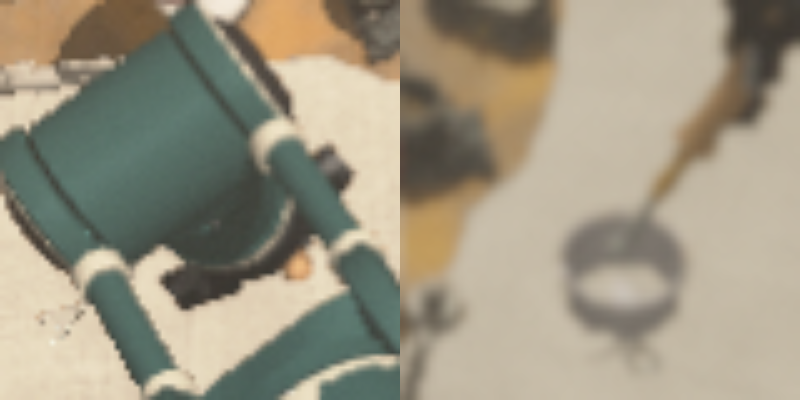

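The ball sits at the mouth of the pot, at about (622,240) in the right half, close to the rim centre at (624,250). Lower it 20 mm more.

Emit:
jog_arm(deltas=[0,0,0.01,0,0,0,-1,0,0,0.02,0,0,0,-1,0,0,0.021,0,0,0,-1,0,0,0.021,0,0,0,-1,0,0,0.021,0,0,0,-1,0,0,0.021,0,0,0,-1])

```text
time: 8.3
tool_pos: [0.4376, 0.2991, 0.1466]
tcp_rot: [-3.003, -0.922, -0.001]
wrist_force: [0.5, -0.0, -1.4]
width: 0.23
grip_force: 49.0
```

Emit:
jog_arm(deltas=[0,0,-0.03,0,0,0,-1,0,0,-0.07,0,0,0,-1,0,0,-0.11,0,0,0,-1,0,0,-0.15,0,0,0,-1,0,0,-0.19,0,0,0,-1,0,0,-0.23,0,0,0,-1,0,0,-0.25,0,0,0,-1,0,0,-0.25,0,0,0,-1])

```text
time: 9.1
tool_pos: [0.4388, 0.2998, 0.4013]
tcp_rot: [-3.001, -0.922, -0.013]
wrist_force: [0.2, 0.4, -1.3]
width: 0.224
grip_force: 49.0
```

Emit:
jog_arm(deltas=[0,0,0,0,6,0,-1,0,0,0,0,13,0,-1,0,0,0,0,20,0,-1,0,0,0,0,27,0,-1,0,0,0,0,34,0,-1,0,0,0,0,41,0,-1,0,0,0,0,48,0,-1,0,0,0,0,54,0,-1])

```text
time: 9.9
tool_pos: [0.4362, 0.2981, 0.3932]
tcp_rot: [-2.469, -0.758, -1.26]
wrist_force: [-0.7, 0.6, -1.2]
width: 0.228
grip_force: 49.2
```

```bash
python3 - <<'E'
from h import *
st=readout.read_state(); r=R.from_rotvec(st["tcp_rot"])
v=r.apply([.546,0,.838]); print("tip",st["tool_pos"]+.15*v,"tcp",st["tool_pos"],"elev deg",np.degrees(np.arcsin(v[2])),"q",st["q"].round(2),st["width"],st["grip_force"])
E
```

```text
tip [0.5602848  0.38216514 0.38580166] tcp [0.43623956 0.29810819 0.39323853] elev deg -2.8418386169622423 q [ 0.51 -0.63  2.34  0.15  0.5   1.39] 0.2280035391134154 49.158750772476196
```

Emit:
jog_arm(deltas=[0,0,0,0,1,0,-1,0,0,0,0,2,0,-1,0,0,0,0,2,0,-1,0,0,0,0,2,0,-1,0,0,0,0,2,0,-1,0,0,0,0,2,0,-1])

```text
time: 10.5
tool_pos: [0.4379, 0.2992, 0.3971]
tcp_rot: [-2.441, -0.75, -1.299]
wrist_force: [0.1, 0.3, -0.4]
width: 0.228
grip_force: 49.1
```

```bash
python3 - <<'E'
from h import *
st=readout.read_state(); r=R.from_rotvec(st["tcp_rot"]); p=st["tool_pos"]
v=r.apply([.546,0,.838]); print("elev",np.degrees(np.arcsin(v[2])),"tcp",p,"jv",abs(st["joint_vel"]).max(),st["grip_force"],st["time"])
uv=proj("scene",[p+k*v for k in (-.045,.07,.105,.15)]); print("pred end,foot,ferrule,tip",uv.round(1).tolist())
a=cv2.imread("pics/scene0.png").astype(int); b=cal("scene")["color"].astype(int); D=abs(a-b).sum(2)
print("pot diff",D[252:285,308:340].mean(), "awl diff",D[180:195,333:348].mean())
# visible dauber: changed, wood-coloured pixels near the predicted axis
m=(b[...,2]-b[...,0]>40)&(D>40); m[:int(uv[:,1].min())-12]=0; m[int(uv[:,1].max())+12:]=0; m[:,:int(uv[:,0].min())-12]=0; m[:,int(uv[:,0].max())+12:]=0
ys,xs=np.nonzero(m); print("wood px",len(xs)); 
if len(xs)>5: print("line fit",cv2.fitLine(np.c_[xs,ys].astype(np.float32),cv2.DIST_HUBER,0,.01,.01).ravel(),"pred dir",(uv[3]-uv[0])/np.linalg.norm(uv[3]-uv[0]),xs.min(),xs.max(),ys.min(),ys.max())
E
```

```text
elev -0.8986820602363127 tcp [0.43787341 0.29921766 0.39712812] jv 0.010413408478316793 49.13617730140686 10.5
pred end,foot,ferrule,tip [[357.5, 177.5], [326.6, 185.5], [316.9, 188.0], [304.2, 191.2]]
pot diff 5.690340909090909 awl diff 36.26222222222222
wood px 231
line fit [ 9.9215972e-01 -1.2497643e-01  3.3897046e+02  1.8341801e+02] pred dir [-0.96822498  0.25008077] 306 368 169 192
```

```bash
python3 - <<'E'
from h import *
a=cv2.imread("pics/scene0.png").astype(int); b=cal("scene")["color"].astype(int); D=abs(a-b).sum(2)
for x in range(300,362,4):
    ys=np.nonzero(D[165:210,x]>45)[0]+165
    print(x,(ys.min(),ys.max(),len(ys),ys.mean().round(1)) if len(ys) else None, "pred",round(191.2-(x-304.2)*.2585,1))
E
```

```text
300 None pred 192.3
304 None pred 191.3
308 (np.int64(191), np.int64(192), 2, np.float64(191.5)) pred 190.2
312 (np.int64(190), np.int64(190), 1, np.float64(190.0)) pred 189.2
316 (np.int64(189), np.int64(189), 1, np.float64(189.0)) pred 188.1
320 (np.int64(189), np.int64(189), 1, np.float64(189.0)) pred 187.1
324 (np.int64(185), np.int64(188), 4, np.float64(186.5)) pred 186.1
328 (np.int64(183), np.int64(187), 5, np.float64(185.0)) pred 185.0
332 (np.int64(176), np.int64(188), 8, np.float64(183.9)) pred 184.0
336 (np.int64(172), np.int64(187), 15, np.float64(179.6)) pred 183.0
340 (np.int64(169), np.int64(185), 10, np.float64(176.4)) pred 181.9
344 (np.int64(166), np.int64(183), 9, np.float64(176.7)) pred 180.9
348 (np.int64(165), np.int64(187), 23, np.float64(176.0)) pred 179.9
352 (np.int64(165), np.int64(184), 20, np.float64(174.5)) pred 178.8
356 (np.int64(165), np.int64(182), 18, np.float64(173.5)) pred 177.8
360 (np.int64(165), np.int64(183), 19, np.float64(174.0)) pred 176.8
```

The measured dauber axis matches the prediction to about 1 px, so it is level and about 0.39 m up. The pot has not moved.

```bash
python3 -c "
from workcell import finish_job
print(finish_job())"
```

```text
the job is handed in; nothing more can be done
None
```

The dauber was drawn from the holder, dipped about 2 cm into the pot and handed in held level at about 0.39 m; the hand-in returned no verdict, and the awl was hidden from the camera in the last check.

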